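# Drop the flanged bush through the diverter into the round dish

## Task

Swing the lever on the green drop sorter fully over towards the side where the round dish stands. Then drop the flanged bronze bush into the funnel on top of the sorter, so that it slides down into the round dish and not into the square tray; leave the lever set that way.

Things in the scene. Friction and masses are not known exactly. Their poses are not given: they have to be found in the camera images.
- bush: Flanged bronze bush, upright on its flange: flange 34 mm across, 6 mm thick, at the bottom; round body 24 mm across above it; 45 mm tall in all, about 0.13 kg, dark bore on top. Near it stand, not wanted, a plain bronze bush (same body, no flange) and a larger round steel insert with a hollow. Origin: centre of its underside, z up.
- sorter: Green steel sorter, fixed, two plates 77 x 150 mm overall. Origin on the bench under its centre, z up, x away from the robot (yaw within 0.2 rad). Square funnel over the origin: rim 195 mm up, 90 mm inside, narrowing to 60 mm. Lever outside in front, at x = -85 mm: thin stem with a black ball knob 24 mm across. Dish and square tray centred at y = 95 and -95 mm, in either order. Cam lock at +x stays as it is.
- diverter (a joint): Sorter lever angle, rad: 0 upright, positive leans to the sorter's +y, stops at -0.9 and 0.9, starts near 0. Shaft along x, 110 mm above the bench. Knob centre in the sorter's frame, m: (-0.085, 0.110 sin(a), 0.110 + 0.110 cos(a)). A part dropped in slides out on the side the knob leans to. Needs about 2.5 N at the knob and stays where it is left.
- dish: Round aluminium dish that is to receive the bush: 120 mm across the rim, 36 mm high, 3 mm wall and floor, fixed beside the sorter on its +y or -y side. On the other side stands a square tray, 116 mm, of the same metal and height. Origin: centre of its underside, on the bench.
Not all that is in view belongs to the job. What is shaped like the bush but pink is not meant.

How it is judged:
On the way, in this order (a step that is already met when the one before it is completed fails the run):
1. the lever is swung over to the side of the round dish (((y of dish in the frame of sorter above 0 m and value of joint diverter above 0.75 rad) or (y of dish in the frame of sorter below 0 m and value of joint diverter below -0.75 rad))), for 0.2 s.
2. the flanged bush goes through the funnel into the sorter, with the lever still set (x of bush in the frame of sorter between -0.035 and 0.035 m and y of bush in the frame of sorter between -0.05 and 0.05 m and z of bush in the frame of sorter between 0.06 and 0.17 m and ((y of dish in the frame of sorter above 0 m and value of joint diverter above 0.75 rad) or (y of dish in the frame of sorter below 0 m and value of joint diverter below -0.75 rad))), for 0.02 s.
At the end, for the whole second after the job is handed in: The flanged bush lies at rest in the round dish (centre of its underside within 57 mm of the dish's centre and below 45 mm height), and the lever still leans at least 0.75 rad (its stop is at 0.9) to the dish's side (horizontal distance between bush and dish below 0.057 m and height (world z) of bush between -0.005 and 0.045 m and linear speed of bush below 0.03 m/s and ((y of dish in the frame of sorter above 0 m and value of joint diverter above 0.75 rad) or (y of dish in the frame of sorter below 0 m and value of joint diverter below -0.75 rad))); the robot touches nothing.
It also fails if it takes over 53 s, if anything falls off the work surface, if the arm or the gripper's body presses on something with over 40 N, if the wrist force passes 120 N, or if a joint passes its speed limit or range.

## Robot

A 6-joint arm with a two-finger parallel gripper is mounted at the origin on the work surface. World frame = base frame: x ahead of the robot, y to its left, z up, the work surface at z = 0. Lengths are in m, angles in rad, forces in N, time in s.
With the tool pointing down it reaches from about 0.375 to 0.9 m from the base axis. Payload 3.1 kg.
Tool frame: the origin (TCP) lies at the very end of the fingers, on their centre line; the grasp point (between the pads) lies 19 mm behind it (robot.grip_depth is the distance from the TCP to the grasp point, in m); z points along the fingers, y is the direction in which the jaws open and shut (so a half turn about z gives the same grasp; the last joint's range is limited). The gripper opens to 87 mm and grips with 3 to 60 N. Pads are 19 mm wide; open, the fingers measure 117 mm over their backs; the gripper's body (75 mm by 190 mm) begins 51 mm behind the grasp point.
Start: joints at [-1.498, 0.527, 1.433, -0, 1.181, -0.178], TCP at [0.156, -0.605, 0.223] pointing down, gripper open.
Joint ranges: [-3.08, 3.08], [-0.75, 2.2], [0.22, 2.44], [-1.43, 4.57], [0, 2.65], [-2.85, 2.85]. Speed limits (rad/s): [2.79, 2.79, 3.14, 3.14, 3.14, 3.14].

## Interface

Orientations are given as a unit quaternion [x, y, z, w].
In Python, from rig import robot gives the robot as it stands.
- The arm moves only by the tool drive_tool, never from a script. Its argument "series" is a list of rows, each a list of 7 numbers: the shift along the tool's x, y, z in m, then the turn, a rotation vector about the tool's x, y, z in degrees, then the opening, from 0 (shut) to 1 (fully open). A call has 1 to 5 rows; each row shifts and turns the commanded pose from where the row before left it, along the tool's axes as they then stand; what a row does not reach is not made up. A row lasts 1/8 s, in which the tool goes at most 62.5 mm and 10.7 degrees, less where a joint would pass 70% of its speed; a pose out of reach is approached as far as the arm can. A call is refused whole if a number of a shift passes 0.0625 or a number of a turn 10.7, either way. A call with a gripper value outside its range is refused whole. The fingers move at their own pace and stop on an object; "squeeze" is the grip in N (left out, the last holds). Time passes only in rows, so rows that do not move let the fingers close. It gives the time, the measured TCP pose, the force and the opening at its end, in the units of the state.
- robot.get_obs(): the state, without advancing time (a new reading comes with each control period).
- robot.camera(name): name is "scene" or "top"; returns (picture, depth): 480x640x3 uint8, blue, green, red; 480x640 float32, m along the optical axis (not along the pixel's ray), 0 where there is no reading.
- robot.camera_model(name): a dict with "fx", "fy", "cx", "cy" (pixels), "R" (3x3) and "t" (3): a world point X has camera coordinates R X + t. Camera axes: x right, y down, z forward; pixel columns grow to the right and rows downward; lengths in m; the calibration is good to about 2 mm. A picture is of the moment at which its call begins. camera_model takes no time and is no camera call.
- robot.hand_in(): hands the job in, once; it reports no verdict.
The state is a dict: "time": time; "q": joint angles; "joint_velocities": joint speeds; "joint_torque": joint torques, N m; "position": TCP position; "tool_rot": TCP orientation; "ft_force": force on the tool from outside, world axes, zero at the start; "moment": the same for the moment, N m; "grip_width": finger opening in m.
Only numpy, scipy, OpenCV 4.12 (cv2) and the standard library are available. Lean on these libraries where they do the work, as an engineer would, in place of code of your own. Each camera call takes 0.05 s, during which the arm holds its last target. There are 200 camera calls.

## Working session

There is one attempt and no reset: what is moved stays moved. The work goes in short steps, Python scripts to look and compute and a tool call to move; the robot and the scene stay as the last step left them, time stands still between calls to the robot, and variables do not carry over. Pictures are saved under pics/ and viewed, about 8 in all and at most 12, crops included, and the job is handed in when it is done.

Besides the shell and the picture viewer there is one more tool, called after "Call:" by a JSON object that holds its "api" and its "payload", one argument or row to a line. drive_tool: Moves the arm, as the interface text tells. Its arguments: {"type":"object","properties":{"series":{"type":"array"},"squeeze":{"type":"number"}},"required":["series"]}

```bash
mkdir -p pics; ls; cat > h.py <<'E'
import numpy as np, cv2
from rig import robot
def cloud(name):
    im,d=robot.camera(name); m=robot.camera_model(name)
    v,u=np.mgrid[0:480,0:640]
    P=np.stack([(u-m['cx'])/m['fx']*d,(v-m['cy'])/m['fy']*d,d],-1)
    W=(P-np.array(m['t']))@np.array(m['R'])
    W[d<=0]=np.nan
    return im,W
E
python3 - <<'E'
from h import *
for n in ('scene','top'):
    im,W=cloud(n); cv2.imwrite(f'pics/{n}0.png',im); np.savez(f'{n}0.npz',im=im,W=W)
    m=robot.camera_model(n); print(n,m['fx'],-np.array(m['R']).T@np.array(m['t']), np.array(m['R'])[2])
print(robot.get_obs())
E
```

```text
pics
scene 445.0482537389983 [0.83978529 0.43031362 0.7048353 ] [-0.39477586 -0.44338958 -0.8047097 ]
top 566.456897842089 [0.44376706 0.10435172 0.96592287] [ 0.08901829  0.00548063 -0.99601491]
{'time': 0.1, 'q': array([-1.49750147e+00,  5.28355171e-01,  1.43376500e+00, -3.46670557e-05,
        1.18137966e+00, -1.78499524e-01]), 'joint_velocities': array([ 0.00106708, -0.0029224 , -0.00224646,  0.00095623, -0.00086809,
        0.000945  ]), 'joint_torque': array([ 1.82640115e-04, -4.40986884e+01, -1.77151179e+01,  6.35734177e-02,
        5.33962506e-02, -4.15778038e-05]), 'position': array([ 0.15568473, -0.60462908,  0.22168347]), 'tool_rot': array([ 9.92084132e-01,  1.25571359e-01,  3.41304461e-05, -9.53110762e-04]), 'ft_force': array([-0.25620804, -0.0887244 , -0.31893069]), 'moment': array([-0.02049991, -0.00636442,  0.00537506]), 'grip_width': 0.08731022202738696}
```

View pics/scene0.png

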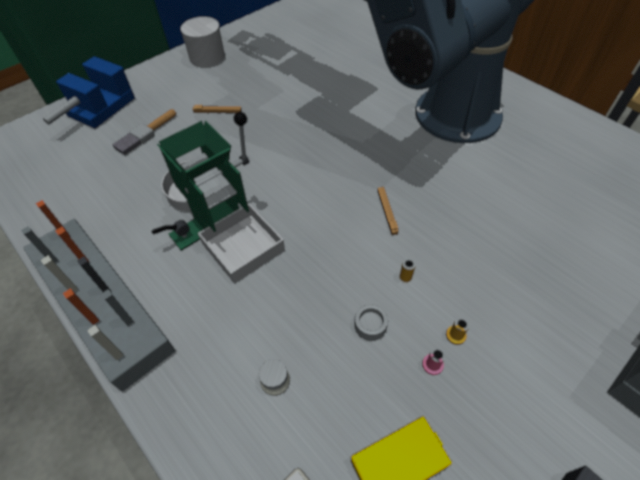

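View pics/top0.png

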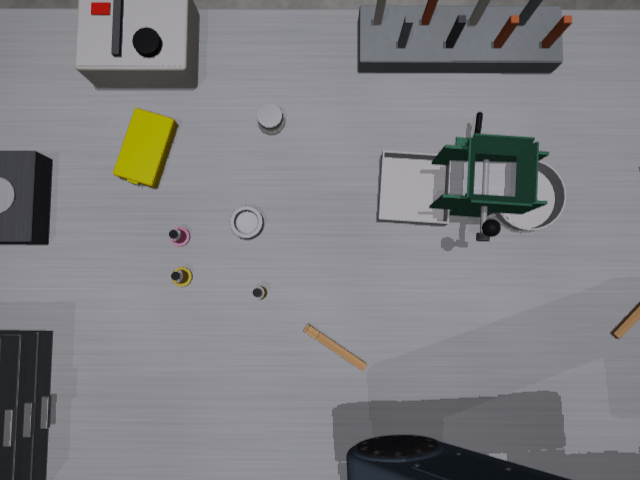

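The top view shows the square tray at pixel (413,188) and the round dish at (530,195), on the right (-y) side. The funnel rim is near (500,170), the knob at (491,228), and the flanged bronze bush at (181,276). The pink one is at (178,236) and the plain bush at (259,293). Next I measure.

```bash
cat >> h.py <<'E'
def ray(name,u,v,z):
    m=robot.camera_model(name); R=np.array(m['R']); c=-R.T@np.array(m['t'])
    d=R.T@np.array([(u-m['cx'])/m['fx'],(v-m['cy'])/m['fy'],1.]); return c+d*(z-c[2])/d[2]
E
python3 - <<'E'
from h import *
np.set_printoptions(precision=4,suppress=True)
D=np.load('top0.npz'); im,W=D['im'],D['W']; hsv=cv2.cvtColor(im,cv2.COLOR_BGR2HSV)
# rim: green pixels at z~0.195
g=cv2.inRange(hsv,(45,60,20),(90,255,255))>0
z=W[...,2]; print('green z hist',np.histogram(z[g&(z>0)],bins=np.arange(0,.25,.02)))
r=g&(abs(z-.195)<.012); pts=W[r][:,:2].astype(np.float32); print('rim',r.sum(),cv2.minAreaRect(pts), np.nanmedian(z[r]))
# knob
b=(hsv[...,2]<60); k=b&(z>.17); k[:200]=0;k[260:]=0
v,u=np.nonzero(k); print('knob px',u.mean(),v.mean(),k.sum(),np.nanmean(W[k],0),np.nanmax(z[k]),ray('top',u.mean(),v.mean(),.22))
# bush
s=np.zeros_like(b);s[255:300,160:205]=1
f=s&(hsv[...,1]>100)&(z<.02); q=s&(z>.035)
for n,m_ in (('flange',f),('top',q)):
    v,u=np.nonzero(m_); print(n,u.mean(),v.mean(),m_.sum(),np.nanmean(W[m_],0),(np.nanmax(W[m_],0)+np.nanmin(W[m_],0))/2)
s2=s&(z>.01); print('all z max',np.nanmax(z[s]))
c=s&b; v,u=np.nonzero(c); print('bore',u.mean(),v.mean(),ray('top',u.mean(),v.mean(),.045))
# dish rim: z .03-.042 at right
d=(abs(z-.036)<.006); d[:120]=0;d[250:]=0;d[:,:500]=0;d[:,600:]=0
p=W[d][:,:2]; A=np.c_[2*p,np.ones(len(p))]; x=np.linalg.lstsq(A,(p**2).sum(1),rcond=None)[0]; print('dish',x[:2],np.sqrt(x[2]+x[0]**2+x[1]**2),len(p))
t=(abs(z-.036)<.006); t[:120]=0;t[250:]=0;t[:,:370]=0;t[:,455:]=0; p=W[t][:,:2]; print('tray',len(p),cv2.minAreaRect(p.astype(np.float32)))
# scene checks
D=np.load('scene0.npz'); im,W=D['im'],D['W'];hsv=cv2.cvtColor(im,cv2.COLOR_BGR2HSV);z=W[...,2]
g=cv2.inRange(hsv,(45,60,20),(90,255,255))>0; r=g&(abs(z-.195)<.006); print('rim scene',r.sum(),cv2.minAreaRect(W[r][:,:2].astype(np.float32)))
s=np.zeros(z.shape,bool); s[310:350,440:480]=1; q=s&(z>.04); print('bush top scene',q.sum(),np.nanmean(W[q],0),(np.nanmax(W[q],0)+np.nanmin(W[q],0))/2)
s[:]=0; s[105:130,228:252]=1; q=s&(hsv[...,2]<60)&(z>.19); print('knob scene',q.sum(),np.nanmean(W[q],0))
E
```

```text
green z hist (array([ 135,   66,   63,  139,  238,  349,  492,  282, 1446, 1832,    3,
          0]), array([0.  , 0.02, 0.04, 0.06, 0.08, 0.1 , 0.12, 0.14, 0.16, 0.18, 0.2 ,
       0.22, 0.24]))
rim 1611 ((0.6156278848648071, -0.13934142887592316), (0.09709078818559647, 0.09689703583717346), 86.57057189941406) 0.1930748646536462
knob px 497.72622478386165 219.67723342939482 347 [ 0.5438 -0.1256  0.2148] 0.23253664119509115 [ 0.5427 -0.1237  0.22  ]
flange 184.2463768115942 276.2391304347826 138 [0.4719 0.3432 0.0069] [0.4725 0.3463 0.0085]
top 176.6590909090909 276.3636363636364 88 [0.4705 0.3464 0.0435] [0.4704 0.346  0.0415]
all z max 0.047989322745633355
bore 175.24074074074073 275.48148148148147 [0.4719 0.3484 0.045 ]
dish [ 0.6092 -0.2332] 0.057941498339780746 361
tray 477 ((0.6213007569313049, -0.04782605171203613), (0.12341419607400894, 0.1169854924082756), 86.41101837158203)
rim scene 708 ((0.6161513328552246, -0.13841336965560913), (0.09664040803909302, 0.09569854289293289), 85.77222442626953)
bush top scene 95 [0.4739 0.3484 0.0453] [0.4735 0.3488 0.0445]
knob scene 150 [ 0.5352 -0.1097  0.2237]
```

Call:
{"api": "drive_tool", "payload": {
  "series": [
    [0, 0, -0.03, 0, 0, 9.1, 0],
    [0, 0, -0.02, 0, 0, 9.1, 0],
    [0.05, -0.036, 0, 0, 0, 0, 0],
    [0.05, -0.036, 0, 0, 0, 0, 0],
    [0.05, -0.036, 0, 0, 0, 0, 0]
  ],
  "squeeze": 20
}}

```text
time: 0.72
position: [0.3136, -0.5062, 0.2721]
tool_rot: [0.999, -0.033, -0.0, -0.0]
ft_force: [0.3, -0.7, 1.1]
grip_width: 0.0447
```

```bash
cat >> h.py <<'E'
from scipy.spatial.transform import Rotation as Ro
np.set_printoptions(precision=4,suppress=True)
S=np.array([.6158,-.139]); YAW=-.065
def sw(x,y,z): # sorter -> world
    c,s=np.cos(YAW),np.sin(YAW); return np.array([S[0]+c*x-s*y,S[1]+s*x+c*y,z])
def rel(T,yaw=None):
    o=robot.get_obs(); R=Ro.from_quat(o['tool_rot']); M=R.as_matrix()
    print('t',o['time'],'pos',o['position'],'yaw',np.arctan2(M[1,0],M[0,0]),'tilt',M[:,2],'F',o['ft_force'],'w',o['grip_width'])
    print('shift',M.T@(np.array(T)-o['position']))
E
python3 - <<'E'
from h import *
D=np.load('top0.npz'); im,W=D['im'],D['W']; hsv=cv2.cvtColor(im,cv2.COLOR_BGR2HSV)
b=(hsv[...,2]<60)&(hsv[...,1]<90)&(W[...,2]>.19); b[:212]=0;b[245:]=0
n,l,st,c=cv2.connectedComponentsWithStats(b.astype(np.uint8)); i=1+np.argmax(st[1:,4]); print(st[i],c[i],ray('top',*c[i],.22), np.nanmax(W[l==i],0))
rel(sw(-.085,.06,.26))
E
```

```text
[482 219  18  18 244] [490.7541 227.5   ] [ 0.5323 -0.1143  0.22  ] [ 0.5437 -0.1027  0.2325]
t 0.725 pos [ 0.3136 -0.5062  0.2721] yaw -0.06685422939506314 tilt [-0.0001  0.0007 -1.    ] F [ 0.3444 -0.6636  1.0799] w 0.044701007020216614
shift [ 0.1919 -0.4464  0.0124]
```

Call:
{"api": "drive_tool", "payload": {
  "series": [
    [0.024, -0.0558, 0, 0, 0, 0, 0],
    [0.024, -0.0558, 0, 0, 0, 0, 0],
    [0.024, -0.0558, 0, 0, 0, 0, 0],
    [0.024, -0.0558, 0, 0, 0, 0, 0],
    [0.024, -0.0558, 0, 0, 0, 0, 0]
  ]
}}

```text
time: 1.35
position: [0.4511, -0.2349, 0.2723]
tool_rot: [0.999, -0.033, -0.0, -0.0]
ft_force: [1.1, -0.4, 0.4]
grip_width: 0.0019
```

Call:
{"api": "drive_tool", "payload": {
  "series": [
    [0.024, -0.0558, 0, 0, 0, 0, 0],
    [0.024, -0.0558, 0, 0, 0, 0, 0],
    [0.024, -0.0558, 0, 0, 0, 0, 0],
    [0, 0, 0, 0, 0, 0, 0]
  ]
}}

```text
time: 1.85
position: [0.5343, -0.0706, 0.2722]
tool_rot: [1.0, -0.03, -0.0, -0.001]
ft_force: [0.7, -0.3, 0.4]
grip_width: 0.0005
```

```bash
python3 - <<'E'
from h import *
print(sw(-.085,.06,.21),sw(-.085,.0185,.22))
rel(sw(-.085,.06,.21))
E
```

```text
[ 0.5349 -0.0736  0.21  ] [ 0.5322 -0.115   0.22  ]
t 1.85 pos [ 0.5343 -0.0706  0.2722] yaw -0.05916550286961499 tilt [-0.0003  0.0011 -1.    ] F [ 0.6668 -0.3412  0.3866] w 0.00046142585545795616
shift [0.0007 0.0031 0.0622]
```

Call:
{"api": "drive_tool", "payload": {
  "series": [
    [0, 0, 0.04, 0, 0, 0, 0],
    [0, 0, 0.022, 0, 0, 0, 0],
    [0, 0.02, 0, 0, 0, 0, 0],
    [0, 0.016, 0, 0, 0, 0, 0],
    [0, 0.016, 0.001, 0, 0, 0, 0]
  ]
}}

```text
time: 2.48
position: [0.5304, -0.1284, 0.2108]
tool_rot: [0.999, -0.034, 0.001, 0.0]
ft_force: [-0.6, 3.4, 1.4]
grip_width: 0.0002
```

Call:
{"api": "drive_tool", "payload": {
  "series": [
    [0, 0.016, 0.002, 0, 0, 0, 0],
    [0, 0.015, 0.006, 0, 0, 0, 0],
    [0, 0.014, 0.008, 0, 0, 0, 0],
    [0, 0.011, 0.009, 0, 0, 0, 0],
    [0, 0, 0, 0, 0, 0, 0]
  ]
}}

```text
time: 3.1
position: [0.526, -0.1835, 0.1834]
tool_rot: [0.999, -0.033, -0.001, 0.0]
ft_force: [0.0, -0.0, -0.6]
grip_width: 0.0005
```

```bash
python3 - <<'E'
from h import *
rel(sw(-.085,-.057,.175))
for n in ('scene','top'):
    im,W=cloud(n); cv2.imwrite(f'pics/{n}1.png',im[60:260,100:340] if n=='scene' else im[100:300,360:620])
E
```

```text
t 3.1 pos [ 0.526  -0.1835  0.1834] yaw -0.06670911009529448 tilt [-0.0015 -0.0002 -1.    ] F [ 0.0087 -0.0493 -0.596 ] w 0.00047861601502613237
shift [0.0018 0.0068 0.0084]
```

View pics/scene1.png

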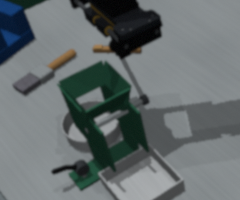

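The lever leans towards the dish side behind the gripper (crop around (140,90)). I push on to the stop.

Call:
{"api": "drive_tool", "payload": {
  "series": [
    [0, 0.007, 0.008, 0, 0, 0, 0],
    [0, 0.003, 0.002, 0, 0, 0, 0],
    [0, 0, 0, 0, 0, 0, 0]
  ]
}}

```text
time: 3.58
position: [0.5258, -0.1923, 0.1743]
tool_rot: [0.999, -0.033, -0.0, -0.0]
ft_force: [0.7, 0.1, 0.4]
grip_width: 0.0004
```

Call:
{"api": "drive_tool", "payload": {
  "series": [
    [0, 0.003, 0.002, 0, 0, 0, 0],
    [0, 0, 0, 0, 0, 0, 0]
  ]
}}

```text
time: 3.82
position: [0.5254, -0.1951, 0.1723]
tool_rot: [0.999, -0.033, -0.0, -0.0]
ft_force: [0.2, 2.4, 0.3]
grip_width: 0.0005
```

Call:
{"api": "drive_tool", "payload": {
  "series": [
    [0, 0.003, 0, 0, 0, 0, 0],
    [0, 0.003, 0, 0, 0, 0, 0],
    [0, 0, 0, 0, 0, 0, 0]
  ]
}}

```text
time: 4.2
position: [0.5249, -0.1982, 0.1724]
tool_rot: [0.999, -0.034, -0.0, -0.003]
ft_force: [1.7, 8.8, 1.4]
grip_width: 0.0004
```

Call:
{"api": "drive_tool", "payload": {
  "series": [
    [0, 0.002, 0, 0, 0, 0, 0],
    [0, 0, 0, 0, 0, 0, 0]
  ]
}}

```text
time: 4.45
position: [0.5248, -0.1983, 0.1724]
tool_rot: [0.999, -0.034, -0.0, -0.005]
ft_force: [3.5, 14.2, 2.4]
grip_width: 0.0003
```

The lever is at its stop (14 N with no further travel). I back off, rise and head for the bush.

Call:
{"api": "drive_tool", "payload": {
  "series": [
    [0, -0.015, 0, 0, 0, 0, 0],
    [0, -0.005, -0.05, 0, 0, 0, 0],
    [0, 0, -0.05, 0, 0, 0, 1],
    [0, -0.05, 0, 0, 0, 0, 1],
    [0, -0.06, 0, 0, 0, 0, 1]
  ]
}}

```text
time: 5.08
position: [0.5343, -0.0744, 0.2737]
tool_rot: [0.999, -0.034, 0.002, 0.001]
ft_force: [0.5, 0.7, -0.8]
grip_width: 0.0226
```

```bash
python3 - <<'E'
from h import *
rel((.472,.348,.08))
for n in ('scene','top'):
    im,W=cloud(n); np.savez(f'{n}2.npz',im=im,W=W)
    hsv=cv2.cvtColor(im,cv2.COLOR_BGR2HSV); z=W[...,2]
    c,s=np.cos(YAW),np.sin(YAW); L=(W[...,:2]-S)@np.array([[c,-s],[s,c]])
    m=(hsv[...,2]<70)&(hsv[...,1]<90)&(abs(L[...,0]+.085)<.03)&(abs(L[...,1])<.14)&(z>.14)&(z<.235)
    print(n,m.sum(),L[m].mean(0),z[m].mean(), L[m].min(0),L[m].max(0))
    cv2.imwrite(f'pics/{n}2.png',cv2.resize(im[60:260,100:340] if n=='scene' else im[100:300,360:600],None,fx=2,fy=2))
E
```

```text
t 5.075 pos [ 0.5343 -0.0744  0.2737] yaw -0.06876808009188963 tilt [ 0.003 -0.003 -1.   ] F [ 0.4799  0.679  -0.802 ] w 0.02261620879803534
shift [-0.0918 -0.4177  0.1922]
scene 94 [-0.0824 -0.0796] 0.18504809484105486 [-0.0928 -0.0908] [-0.0737 -0.0722]
top 3 [-0.0889 -0.0726] 0.16903166081784424 [-0.0891 -0.0761] [-0.0888 -0.0703]
```

View pics/scene2.png

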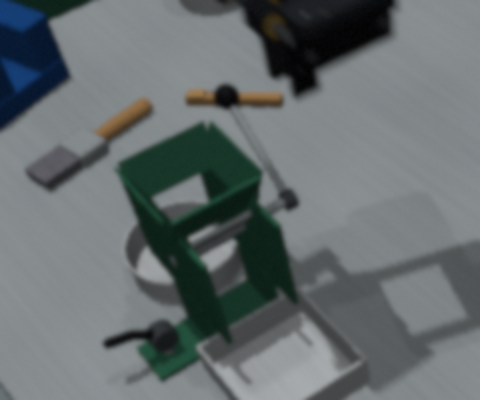

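The knob sits at the far left end (crop (228,97)), at about (-0.085,-0.087) in the sorter's frame, so a ≈ -0.9. Now to the bush.

Call:
{"api": "drive_tool", "payload": {
  "series": [
    [-0.0131, -0.0597, 0, 0, 0, 0, 1],
    [-0.0131, -0.0597, 0, 0, 0, 0, 1],
    [-0.0131, -0.0597, 0, 0, 0, 0, 1],
    [-0.0131, -0.0597, 0, 0, 0, 0, 1],
    [-0.0131, -0.0597, 0.01, 0, 0, 0, 1]
  ]
}}

```text
time: 5.8
position: [0.489, 0.2294, 0.2633]
tool_rot: [0.999, -0.033, 0.002, 0.001]
ft_force: [0.9, -0.4, -0.7]
grip_width: 0.0804
```

Call:
{"api": "drive_tool", "payload": {
  "series": [
    [-0.0131, -0.0597, 0.03, 0, 0, 0, 1],
    [-0.0131, -0.0597, 0.03, 0, 0, 0, 1],
    [0, 0, 0.05, 0, 0, 0, 1],
    [0, 0, 0.06, 0, 0, 0, 1],
    [0, 0, 0, 0, 0, 0, 1]
  ]
}}

```text
time: 6.42
position: [0.4678, 0.337, 0.0925]
tool_rot: [0.999, -0.033, -0.005, 0.003]
ft_force: [-0.2, -0.6, 0.1]
grip_width: 0.0868
```

```bash
python3 - <<'E'
from h import *
im,W=cloud('scene'); cv2.imwrite('pics/scene3.png',cv2.resize(im[240:400,360:560],None,fx=3,fy=3))
m=(abs(W[...,0]-.472)<.025)&(abs(W[...,1]-.348)<.025)&(W[...,2]>.038)&(W[...,2]<.05)
print(m.sum(),(np.nanmax(W[m],0)+np.nanmin(W[m],0))/2)
rel((.472,.348,.011))
E
```

```text
103 [0.4738 0.3479 0.0434]
t 6.475 pos [0.4704 0.3383 0.0958] yaw -0.06591589618292644 tilt [-0.004  -0.0029 -1.    ] F [0.8834 0.6122 0.9304] w 0.08693280847412048
shift [ 0.0013 -0.0101  0.0848]
```

View pics/scene3.png

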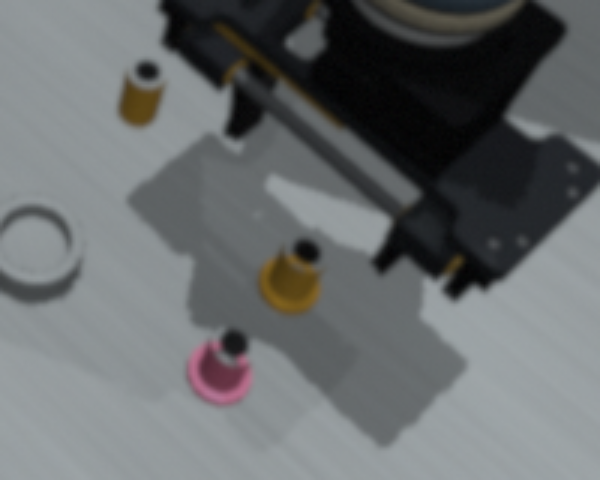

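The gripper hangs over the bronze flanged bush (crop (292,282)). The pink one (222,365) and the plain one (142,95) are clear of the fingers. I go down and grip.

Call:
{"api": "drive_tool", "payload": {
  "series": [
    [0.002, -0.01, 0.02, 0, 0, 0, 1],
    [0, 0, 0.03, 0, 0, 0, 1],
    [0, 0, 0.02, 0, 0, 0, 1],
    [0, 0, 0.013, 0, 0, 0, 1],
    [0, 0, 0, 0, 0, 0, 1]
  ]
}}

```text
time: 7.1
position: [0.475, 0.3495, 0.0158]
tool_rot: [0.999, -0.033, 0.001, -0.0]
ft_force: [-0.4, 0.6, -0.3]
grip_width: 0.0871
```

Call:
{"api": "drive_tool", "payload": {
  "series": [
    [0, 0, 0, 0, 0, 0, 0],
    [0, 0, 0, 0, 0, 0, 0],
    [0, 0, 0, 0, 0, 0, 0],
    [0, 0, 0, 0, 0, 0, 0],
    [0, 0, 0, 0, 0, 0, 0]
  ],
  "squeeze": 25
}}

```text
time: 7.72
position: [0.4736, 0.3494, 0.0145]
tool_rot: [0.999, -0.033, -0.0, 0.0]
ft_force: [-0.4, 0.2, 0.6]
grip_width: 0.0449
```

Call:
{"api": "drive_tool", "payload": {
  "series": [
    [0, 0, 0.003, 0, 0, 0, 0],
    [0, 0, 0, 0, 0, 0, 0],
    [0, 0, 0, 0, 0, 0, 0],
    [0, 0, 0, 0, 0, 0, 0],
    [0, 0, 0, 0, 0, 0, 0]
  ]
}}

```text
time: 8.35
position: [0.4736, 0.3493, 0.0114]
tool_rot: [0.999, -0.033, -0.0, 0.0]
ft_force: [0.7, -0.2, -2.2]
grip_width: 0.0236
```

Call:
{"api": "drive_tool", "payload": {
  "series": [
    [0, 0, -0.02, 0, 0, 0, 0],
    [0, 0, -0.05, 0, 0, 0, 0],
    [0, 0, -0.06, 0, 0, 0, 0],
    [0, 0, -0.06, 0, 0, 0, 0],
    [0, 0, -0.06, 0, 0, 0, 0]
  ]
}}

```text
time: 8.98
position: [0.4732, 0.3491, 0.2634]
tool_rot: [0.999, -0.033, -0.0, 0.0]
ft_force: [1.3, 1.0, -1.8]
grip_width: 0.0231
```

```bash
python3 - <<'E'
from h import *
im,W=cloud('scene'); cv2.imwrite('pics/scene4.png',cv2.resize(im[150:400,350:600],None,fx=2,fy=2))
rel(sw(0,0,.26))
E
```

```text
t 9.025 pos [0.4775 0.3515 0.2725] yaw -0.06549870092097838 tilt [ 0.0149  0.0071 -0.9999] F [2.6724 0.3604 4.4104] w 0.02332679922689165
shift [0.1699 0.4805 0.0111]
```

View pics/scene4.png

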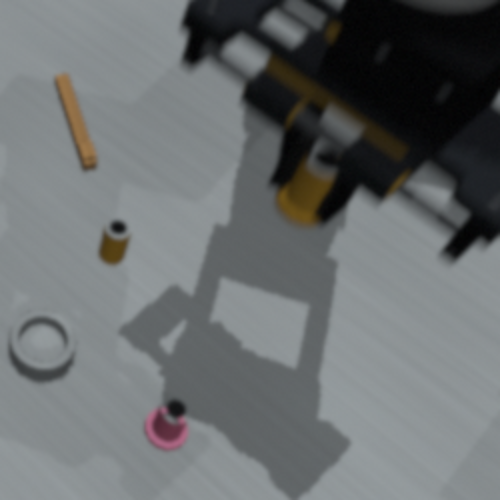

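The bush is held upright between the fingers (crop (310,185), opening 23 mm). I carry it to the funnel.

Call:
{"api": "drive_tool", "payload": {
  "series": [
    [0.01, 0.025, 0, 0, 0, 0, 0],
    [0.0175, 0.05, 0, 0, 0, 0, 0],
    [0.0175, 0.05, 0, 0, 0, 0, 0],
    [0.0175, 0.05, 0, 0, 0, 0, 0],
    [0.0175, 0.05, 0, 0, 0, 0, 0]
  ]
}}

```text
time: 9.65
position: [0.5386, 0.118, 0.2612]
tool_rot: [0.999, -0.033, -0.0, -0.0]
ft_force: [0.4, 0.1, -0.8]
grip_width: 0.0233
```

Call:
{"api": "drive_tool", "payload": {
  "series": [
    [0.0175, 0.05, 0, 0, 0, 0, 0],
    [0.0175, 0.05, 0, 0, 0, 0, 0],
    [0.0175, 0.05, 0, 0, 0, 0, 0],
    [0.0175, 0.05, 0, 0, 0, 0, 0],
    [0.0175, 0.05, 0, 0, 0, 0, 0]
  ]
}}

```text
time: 10.28
position: [0.6095, -0.1371, 0.261]
tool_rot: [0.999, -0.033, -0.0, -0.0]
ft_force: [1.7, 0.3, -1.1]
grip_width: 0.0233
```

Call:
{"api": "drive_tool", "payload": {
  "series": [
    [0, 0, 0, 0, 0, 0, 0],
    [0, 0, 0, 0, 0, 0, 0]
  ]
}}

```text
time: 10.52
position: [0.6088, -0.1352, 0.2607]
tool_rot: [0.999, -0.033, -0.001, -0.001]
ft_force: [0.6, 0.2, -1.5]
grip_width: 0.0232
```

```bash
python3 - <<'E'
from h import *
rel(sw(0,0,.2))
E
```

```text
t 10.525 pos [ 0.6088 -0.1352  0.2607] yaw -0.06661555098460493 tilt [-0.0018  0.0014 -1.    ] F [ 0.568   0.2192 -1.4988] w 0.0232257590813108
shift [0.0074 0.0034 0.0607]
```

Call:
{"api": "drive_tool", "payload": {
  "series": [
    [0.007, 0.003, 0.01, 0, 0, 0, 0],
    [0, 0, 0.025, 0, 0, 0, 0],
    [0, 0, 0.02, 0, 0, 0, 0],
    [0, 0, 0.01, 0, 0, 0, 0],
    [0, 0, 0, 0, 0, 0, 0]
  ]
}}

```text
time: 11.15
position: [0.616, -0.1381, 0.1955]
tool_rot: [0.999, -0.032, -0.001, -0.0]
ft_force: [0.7, -0.3, -1.0]
grip_width: 0.0232
```

```bash
python3 - <<'E'
from h import *
rel(sw(0,0,.195))
im,W=cloud('scene'); cv2.imwrite('pics/scene5.png',cv2.resize(im[40:280,100:340],None,fx=2,fy=2))
E
```

```text
t 11.15 pos [ 0.616  -0.1381  0.1955] yaw -0.0647656113313165 tilt [-0.0017  0.0008 -1.    ] F [ 0.709  -0.2765 -1.0218] w 0.023242733410882982
shift [-0.0002  0.0009  0.0005]
```

View pics/scene5.png

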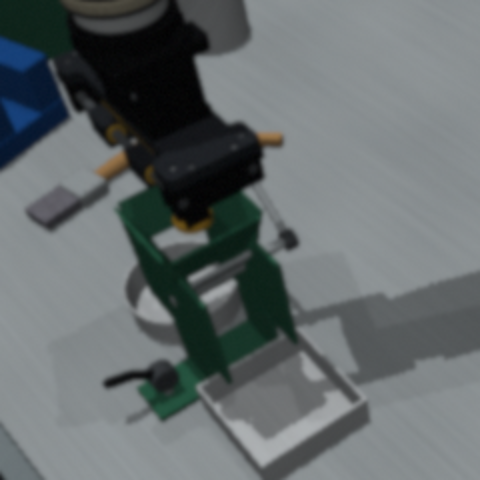

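The bush (crop (193,220)) is centred in the funnel mouth. I release with a part opening, so the fingers stay clear of the rim.

Call:
{"api": "drive_tool", "payload": {
  "series": [
    [0, 0, 0, 0, 0, 0, 0.5],
    [0, 0, 0, 0, 0, 0, 0.5],
    [0, 0, 0, 0, 0, 0, 0.5],
    [0, 0, 0, 0, 0, 0, 0.5],
    [0, 0, 0, 0, 0, 0, 0.5]
  ]
}}

```text
time: 11.82
position: [0.6164, -0.1391, 0.1966]
tool_rot: [0.999, -0.033, 0.0, 0.0]
ft_force: [0.4, -0.3, -0.1]
grip_width: 0.0433
```

Call:
{"api": "drive_tool", "payload": {
  "series": [
    [0, 0, -0.03, 0, 0, 0, 0.5],
    [0, 0, -0.05, 0, 0, 0, 0.5],
    [0, 0, -0.03, 0, 0, 0, 0.5],
    [-0.06, -0.05, 0, 0, 0, 0, 0.5],
    [-0.06, -0.05, 0, 0, 0, 0, 0.5]
  ]
}}

```text
time: 12.45
position: [0.5251, -0.0523, 0.3068]
tool_rot: [0.999, -0.034, 0.001, -0.0]
ft_force: [1.0, 0.8, 0.4]
grip_width: 0.0432
```

Call:
{"api": "drive_tool", "payload": {
  "series": [
    [-0.02, -0.06, 0, 0, 0, 0, 0.5],
    [0, -0.06, 0, 0, 0, 0, 0.5],
    [0, -0.06, 0, 0, 0, 0, 0.5],
    [0, 0, 0, 0, 0, 0, 0.5],
    [0, 0, 0, 0, 0, 0, 0.5]
  ]
}}

```text
time: 13.08
position: [0.5177, 0.1272, 0.3064]
tool_rot: [0.999, -0.032, -0.0, 0.0]
ft_force: [0.4, 0.5, 0.7]
grip_width: 0.0437
```

```bash
python3 - <<'E'
from h import *
rel(sw(0,0,.3))
for n in ('scene','top'):
    im,W=cloud(n); hsv=cv2.cvtColor(im,cv2.COLOR_BGR2HSV); z=W[...,2]
    c,s=np.cos(YAW),np.sin(YAW); L=(W[...,:2]-S)@np.array([[c,-s],[s,c]])
    m=(hsv[...,2]<70)&(hsv[...,1]<90)&(abs(L[...,0]+.085)<.03)&(abs(L[...,1])<.14)&(z>.14)&(z<.235)
    print(n,'knob',m.sum(),L[m].mean(0),z[m].mean())
    m=cv2.inRange(hsv,(12,100,50),(28,255,255))>0; m&=(abs(L[...,0])<.07)&(abs(L[...,1])<.16)
    print('bronze',m.sum(),L[m].mean(0) if m.any() else '',W[m].mean(0) if m.any() else '')
    cv2.imwrite(f'pics/{n}6.png',cv2.resize(im[40:280,100:340] if n=='scene' else im[100:280,360:600],None,fx=2,fy=2))
a=cv2.imread('pics/scene6.png');b=cv2.imread('pics/top6.png')[:,:320+160][:,160:]
cv2.imwrite('pics/both6.png',np.hstack([a,np.vstack([b,np.zeros((a.shape[0]-b.shape[0],b.shape[1],3),np.uint8)])]))
E
```

```text
t 13.075 pos [0.5177 0.1272 0.3064] yaw -0.06493093176664937 tilt [-0.0002 -0.0007 -1.    ] F [0.3573 0.5478 0.7374] w 0.0437036335045281
shift [0.1151 0.2592 0.0066]
scene knob 96 [-0.0825 -0.0801] 0.1846798219356812
bronze 2 [-0.0085 -0.1299] [ 0.5988 -0.2681  0.0356]
top knob 219 [-0.0853 -0.083 ] 0.18611861637700503
bronze 205 [ 0.0009 -0.1233] [ 0.6087 -0.2621  0.0297]
```

View pics/both6.png

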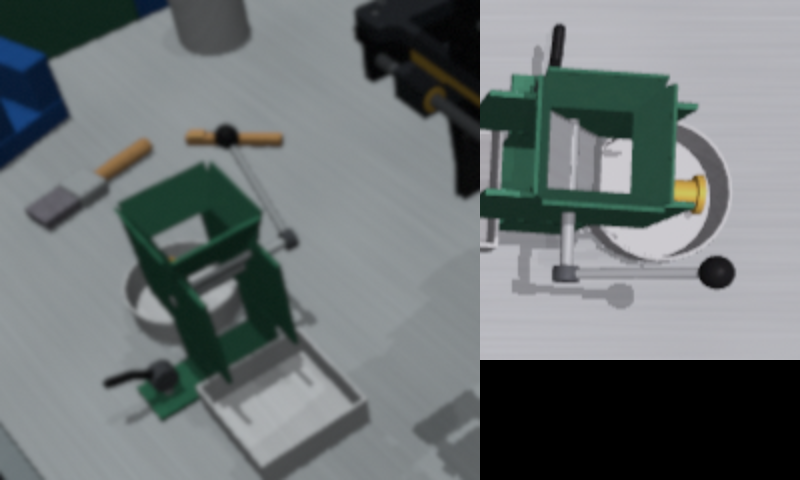

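The bush lies on its side in the round dish, with the flange towards the outer wall (right crop (703,193)). The knob is still at the dish-side stop. The flange face has to be within 57 mm of the dish's centre, so I check that and whether the bush is at rest.

```bash
python3 - <<'E'
from h import *
for k in range(3):
    im,W=cloud('top'); hsv=cv2.cvtColor(im,cv2.COLOR_BGR2HSV); z=W[...,2]
    m=cv2.inRange(hsv,(12,100,50),(28,255,255))>0; m[:150]=0;m[240:]=0;m[:,:500]=0;m[:,600:]=0
    v,u=np.nonzero(m); print(m.sum(),u.mean(),v.mean(),'u',u.min(),u.max())
P=W[m]; f=u>=u.max()-4
print('flange z max',np.nanmax(P[f,2]),'z min',np.nanmin(P[:,2]))
for uu in range(u.min(),u.max()+1,2):
    q=P[u==uu]; i=np.nanargmax(q[:,2]); print(uu,len(q),q[i])
vm=v[f].mean()
D=np.array([.6092,-.2332])
for zz in (.02,.037): p=ray('top',u.max()+.5,vm,zz); print(zz,p,np.hypot(*(p[:2]-D)))
# dish floor/rim extents now
d=(abs(z-.036)<.005)&(hsv[...,1]<60); d[:120]=0;d[250:]=0;d[:,:530]=0;d[:,600:]=0
p=W[d][:,:2]; print('dish outer y',np.nanmin(p[:,1]),len(p)); print(sw(0,-.095,0))
E
```

```text
205 545.3707317073171 195.7170731707317 u 537 552
205 545.3707317073171 195.7170731707317 u 537 552
205 545.3707317073171 195.7170731707317 u 537 552
flange z max 0.03848214526784404 z min 0.0069246892268980354
537 7 [ 0.6064 -0.248   0.0301]
539 11 [ 0.6043 -0.2504  0.0324]
541 11 [ 0.6092 -0.2534  0.0335]
543 10 [ 0.6126 -0.257   0.033 ]
545 11 [ 0.6096 -0.261   0.0311]
547 16 [ 0.6063 -0.2642  0.0311]
549 19 [ 0.6052 -0.2651  0.0372]
551 16 [ 0.6102 -0.2684  0.0377]
0.02 [ 0.6095 -0.2779  0.02  ] 0.044689477674250085
0.037 [ 0.6065 -0.271   0.037 ] 0.03791717177511878
dish outer y -0.2929201465788485 265
[ 0.6096 -0.2338  0.    ]
```

The flange face is about 38–45 mm from the dish's centre (limit 57). Its centre is about 20 mm up, and the pixels are identical in three frames. I hand in.

```bash
python3 -c "
from rig import robot
print(robot.hand_in())"
```

```text
the job is handed in; nothing more can be done
None
```

I swung the lever fully over to the round dish's side (the sorter's -y). I then dropped the flanged bronze bush through the funnel, it slid into the round dish, and I handed the job in at about 13 s of the 53 s allowed. No verdict was reported.

- **Lever:** it met its stop at 14 N with no further travel. After the drop the knob was still at about y = -0.085 m in the sorter's frame, which is a lean of roughly -0.9 rad.
- **Bush:** it lies on its side in the dish. The centre of its underside is about 38–45 mm from the dish's centre (limit 57 mm) and roughly 20 mm high. It looked the same in three successive pictures, so it is at rest.
- **Arm:** it had moved about 0.29 m clear and touched nothing.

None of the checks failed. In the last scene-camera picture the bush was mostly hidden behind the sorter, so its final position rests on the top camera alone. I did not see the bush inside the sorter; that it went through the funnel is inferred from where it was released and where it ended up.

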